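# Lock the post, then hold a square in its corner

## Robot

A 6-joint arm with a two-finger parallel gripper is mounted at the origin on a cart in front of the work surface, level with it; the furniture and walls round the work are solid. World frame = base frame: x ahead of the robot, y to its left, z up, the work surface at z = 0. Lengths are in mm, angles in rad, forces in N, time in s.
With the tool pointing down it reaches from about 350 to 975 mm from the base axis. Payload 7.1 kg.
Tool frame: the origin (TCP) lies midway between the tips of the shut fingers; the grasp point (between the pads) lies 19 mm behind it (ctrl.grip_depth is the distance from the TCP to the grasp point, in mm); z points along the fingers, y is the line along which they close (so a half turn about z gives the same grasp; the last joint's range is limited). The gripper opens to 88 mm and grips with 3 to 60 N. Pads are 20 mm wide; open, the fingers measure 115 mm over their backs; the gripper's body (75 mm by 178 mm) begins 61 mm behind the grasp point.
Start: joints at [-1.135, 0.423, 1.63, -0, 1.089, -0.019], TCP at [274.566, -561.443, 222.675] pointing down, gripper open.
Joint ranges: [-3, 3], [-0.9, 2.11], [0.09, 2.58], [-1.31, 4.45], [0.11, 2.69], [-2.54, 2.54]. Speed limits (rad/s): [2.39, 2.39, 3.01, 3.14, 3.14, 3.14].

## Interface

Orientations are given as a rotation vector (axis times angle).
In Python, from workcell import get_obs, vision, ctrl gives the robot as it stands.
- The arm moves only by the tool step_arm, never from a script. Its argument "plan" is a list of rows, each a list of 7 numbers: the opening, from -1 (shut) to 1 (fully open), then the shift along the tool's x, y, z as a fraction of full scale, then the turn, a rotation vector about the tool's x, y, z as a fraction of full scale. In form: [[fingers, dx, dy, dz, wx, wy, wz], ...]. A call has 1 to 20 rows; each row shifts and turns the commanded pose from where the row before left it, along the tool's axes as they then stand; what a row does not reach is not made up. Full scale, the value 1, is 50 mm for a shift and 0.12 rad for a turn. A row lasts 1/8 s, in which the tool goes at most 62.5 mm and 10.7 degrees, less where a joint would pass 70% of its speed; a pose out of reach is approached as far as the arm can. A call with a number of a shift or a turn outside -1 to 1 is refused whole. A call with a gripper value outside its range is refused whole. The fingers move at their own pace and stop on an object; the grip force is fixed at half the most. Time passes only in rows, so rows that do not move let the fingers close. It gives the time, the measured TCP pose, the force, the opening and the grip force at its end, in the units of the state.
- get_obs(): the state, without advancing time (a new reading comes with each control period).
- vision.get_image(name): name is "scene" or "top"; returns a dict with "pixels" (400x640x3 uint8, red, green, blue), "depth" (400x640 float32, mm along the optical axis (not along the pixel's ray), 0 where there is no reading), "fx", "fy", "cx", "cy" (pixels), "T" (4x4, takes a point from camera to world coordinates). Camera axes: x right, y down, z forward; pixel columns grow to the right and rows downward; lengths in mm; the calibration is good to about 2 mm. A picture is of the moment at which its call begins.
- ctrl.close_job(): hands the job in; it is judged then, once.
The state is a dict: "t": time; "qpos": joint angles; "qvel": joint speeds; "joint_torque": joint torques, N m; "ee_pos": TCP position; "orientation": TCP orientation; "ft_force": force on the tool from outside, world axes, zero at the start; "moment": the same for the moment, N m; "width": finger opening in mm; "grasp_force": force on a finger pad.
Only numpy, scipy, OpenCV 4.12 (cv2) and the standard library are available. Lean on these libraries where they do the work, as an engineer would, in place of code of your own. Each camera call takes 0.05 s, during which the arm holds its last target. There are 200 camera calls.

## Task

Swing the steel keeper bar fully shut, past its spring ball, so that it lies across the foot of the blue post. Then pick up the standing steel square, set it on the fixture's plate in front of the post and press it into the corner, square on and at the middle of the post, until its underside lies flat on the plate and its upright edge lies flat against the post. Finish while still gripping it and pressing it firmly both down and against the post; leave the yellow canister, the stain bottle and the screwdriver where they are.

Things in the scene. Friction and masses are not known exactly. Their poses are not given: they have to be found in the camera images.
- fixture: Fixed fixture, cannot shift. Origin: centre of the underside of its base plate. Its -x side looks roughly to the robot. On it stand the blue post, the post's blue foot (13 mm high on the plate, from the post to y = -62 mm, x 20 to 56 mm), and on the -y side the keeper bar with its stop and ball housing (up to 34 mm above the worktop, x -20 to 0, y -72 to -36 mm).
- plate: The fixture's aluminium base plate, 160 (x) x 150 (y) x 12 mm, top 12 mm above the worktop; origin and axes as the fixture's.
- post: The blue upright post, 36 (x) x 40 (y) mm, 84 mm high on the plate (top 96 mm above the worktop). Origin: centre of its underside, at (38, 0, 12) mm in the fixture; fixture axes. Its front face, 18 mm from the origin, looks along -x. Plate, post and square are ground smooth and slide on one another (friction about 0.2).
- corner (a point): The corner to press into: middle of the line where the post's front face meets the plate's top. Fixture axes: x into the post, y along its face, z up. At (20, 0, 12) mm in the fixture.
- keeper (a joint): Keeper bar angle, rad, about the upright axis at keeper_hinge: 0 = fully shut on its end stop (bar points along the fixture's -x from the hinge, across the foot); up to 1.3 = open, free end swung out to the fixture's -y. Friction 0.5 N at the pin. From 0.34 rad down it rides over a spring ball (2 to 3 N at the pin); below 0.06 the ball snaps up behind it and holds it shut against about 2 N.
- keeper_hinge (a point): Hinge axis of the keeper, at (65, -50, 27) mm in the fixture.
- keeper_pin (a point): Centre of the top of the red upright pin on the keeper's free end, 14 mm diameter, standing 47 mm above the bar; 84 mm above the worktop, 95 mm from the hinge axis. The bar is 16 mm wide and 10 mm thick, its top 37 mm above the worktop.
- square: Loose steel square, 0.14 to 0.22 kg, standing upright. Origin: centre of the underside of its stock, 90 (x) x 24 (y) x 14 (z) mm. The upright blade is 30 (x) x 8 (y) mm, x +15 to +45 mm, top 116 mm above the underside; pinch it across its 8 mm. The edge for the post looks along +x, 45 mm from the origin, flush with the stock's end.
- square_heel (a point): Outer heel of the square: bottom of its upright working edge, at (45, 0, 0) mm in the square.
- square_toe (a point): Other end of the underside, at (-45, 0, 0) mm in the square.
- square_high (a point): Point on the upright working edge, 80 mm above the heel, at (45, 0, 80) mm in the square.
- can: Bystander: yellow canister with a black cap, 36 mm diameter, 57 mm high, loose, upright. Origin under its centre.
- stain: Bystander: white bottle with a blue cap, 42 mm diameter, 87 mm high, loose, upright. Origin under its centre.
- driver: Bystander: red-handled screwdriver, 132 mm long, 19 mm thick, loose, lying on the worktop. Origin under its middle, long axis its own y.
- canister: To keep clear of: fixed white canister behind the square, 230 mm high; from its origin (underside) it reaches 81 mm to -x (towards the robot) and 77 mm to either side in y.
- microscope_inv: To keep clear of: fixed tall microscope to the left of the fixture. From its origin (underside, world axes) its foot reaches 140 mm to -x and 50 mm to -y; its eyepieces reach 212 mm to -x at 230 to 340 mm height; its stage, 130 mm to -y.

How it is judged:
By the outcome, as a careful person would: the job done as asked, in the order asked, and still so for the second after the job is handed in, while the arm keeps its last pose, push and grip.
It also fails if it takes over 58 s, if anything falls off the work surface, if the arm or the gripper's body presses on something with over 40 N, if the wrist force passes 120 N, or if a joint passes its speed limit or range.

## Working session

There is one attempt and no reset: what is moved stays moved. The work goes in short steps, Python scripts to look and compute and a tool call to move; the robot and the scene stay as the last step left them, time stands still between calls to the robot, and variables do not carry over. Pictures are saved under pics/ and viewed, at most 10 in all, crops included, and the job is handed in when it is done.

Besides the shell and the picture viewer there is one more tool, called after ">>>" by a JSON object that holds its "method" and its "body", one argument or row to a line. step_arm: Moves the arm, as the interface text tells. Its arguments: {"type":"object","properties":{"plan":{"type":"array","items":{"type":"array","items":{"type":"number","minimum":-1,"maximum":1}}}},"required":["plan"]}

```bash
mkdir -p pics; ls; cat > h.py <<'E'
import numpy as np,cv2
from workcell import get_obs,vision,ctrl
from scipy.spatial.transform import Rotation as R
def pts(im):
    d=im["depth"];v,u=np.mgrid[:400,:640]
    P=np.stack([(u-im["cx"])/im["fx"]*d,(v-im["cy"])/im["fy"]*d,d],-1)
    T=im["T"];W=P@T[:3,:3].T+T[:3,3];W[d==0]=np.nan;return W
def ray(im,u,v,z):
    T=im["T"];r=T[:3,:3]@np.array([(u-im["cx"])/im["fx"],(v-im["cy"])/im["fy"],1]);o=T[:3,3]
    return o+r*(z-o[2])/r[2]
def save(im,n,crop=None,s=1):
    p=im["pixels"][:,:,::-1]
    if crop: a,b,c,d=crop;p=p[b:d,a:c]
    cv2.imwrite("pics/"+n,cv2.resize(p,None,fx=s,fy=s,interpolation=cv2.INTER_CUBIC))
E
python3 - <<'E'
from h import *
for n in("scene","top"):
    im=vision.get_image(n);save(im,n+"0.png",s=1.25);np.savez(n+"0.npz",**im)
    print(n,im["T"].round(3).tolist(),im["fx"],im["cx"],im["cy"])
o=get_obs();print({k:np.round(v,3).tolist() for k,v in o.items()},ctrl.grip_depth, R.from_rotvec(o["orientation"]).as_matrix().round(3).tolist())
E
```

```text
pics
scene [[0.58, -0.377, 0.722, -405.187], [-0.814, -0.257, 0.52, -994.809], [-0.011, -0.89, -0.456, 712.809], [0.0, 0.0, 0.0, 1.0]] 493.19068094181756 314.1694844812115 194.66682063110662
top [[-0.027, -0.986, 0.166, 421.175], [-0.999, 0.019, -0.05, -209.957], [0.046, -0.167, -0.985, 1190.123], [0.0, 0.0, 0.0, 1.0]] 397.0075591399417 317.21184260311753 200.9065597173571
{'t': 0.1, 'qpos': [-1.135, 0.424, 1.631, -0.0, 1.089, -0.019], 'qvel': [0.0, -0.0, -0.002, 0.001, -0.001, -0.001], 'joint_torque': [0.001, -54.561, -27.432, 0.065, 0.019, -0.0], 'ee_pos': [274.366, -560.998, 221.973], 'orientation': [-3.059, -0.708, 0.0], 'ft_force': [-0.125, 0.002, -0.344], 'moment': [0.0, -0.011, -0.011], 'grasp_force': 0.0, 'width': 87.818} 18.700000000000003 [[0.898, 0.439, -0.001], [0.439, -0.898, 0.001], [0.0, -0.001, -1.0]]
```

View pics/scene0.png

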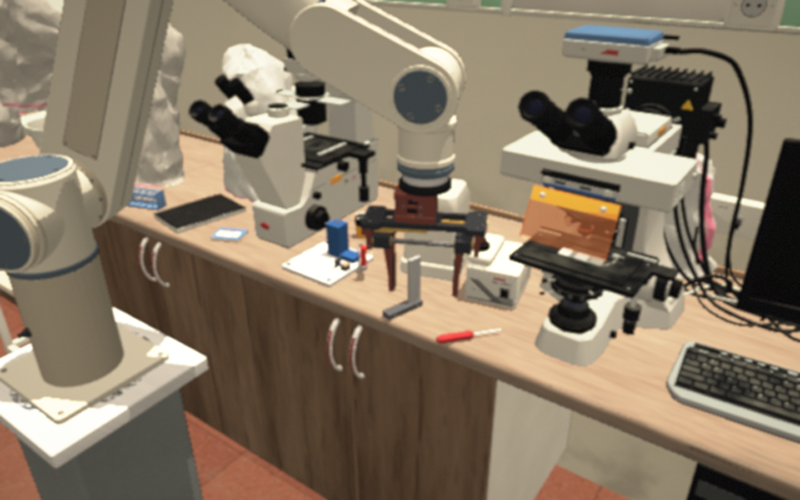

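View pics/top0.png

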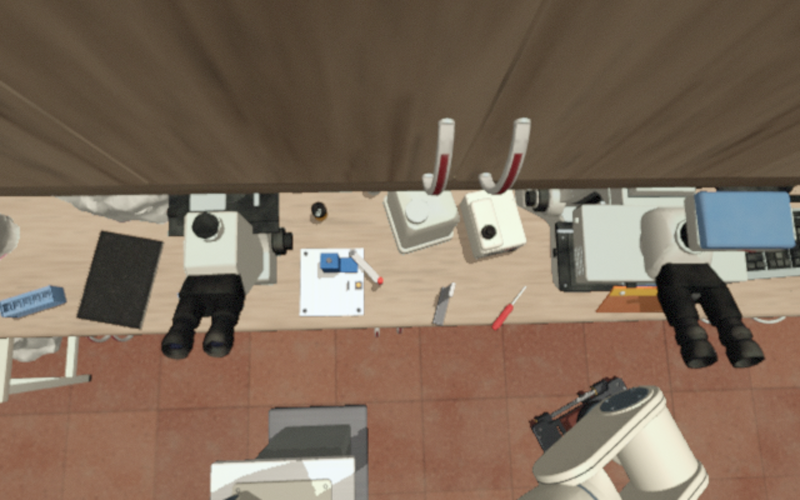

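The scene view shows the fixture at about (255,205) in native pixels, the square at (325,235) and the screwdriver at (372,268). In the top view the plate spans about (240..292, 198..253), the square is at (355,243) and the driver at (407,247).

```bash
python3 - <<'E'
from h import *
ld=lambda n:dict(np.load(n+"0.npz"))
t,s=ld("top"),ld("scene")
a=cv2.resize(t["pixels"][140:270,230:380,::-1],None,fx=4,fy=4,interpolation=cv2.INTER_CUBIC)
b=cv2.resize(s["pixels"][165:285,215:365,::-1],None,fx=4,fy=4,interpolation=cv2.INTER_CUBIC)
cv2.imwrite("pics/cropT.png",a);cv2.imwrite("pics/cropS.png",b)
for n,im in(("top",t),("scene",s)):
    W=pts(im);hsv=cv2.cvtColor(im["pixels"],cv2.COLOR_RGB2HSV)
    H,S,V=[hsv[...,i].astype(int) for i in range(3)]
    box=(W[...,0]>330)&(W[...,0]<800)&(W[...,1]>-460)&(W[...,1]<150)&(W[...,2]<150)
    ms={"blue":(H>95)&(H<125)&(S>120),"red":((H<6)|(H>174))&(S>170)&(V>100),"yellow":(H>15)&(H<32)&(S>150)}
    for k,m in ms.items():
        nn,l,st,c=cv2.connectedComponentsWithStats((m&box).astype(np.uint8))
        for i in range(1,nn):
            if st[i,4]>3:
                w=W[l==i];hi=w[w[:,2]>np.nanmax(w[:,2])-6]
                print(n,k,st[i].tolist(),c[i].round(1).tolist(),"med",np.nanmedian(w,0).round(0).tolist(),"topz",np.nanmax(w[:,2]).round(0),np.nanmean(hi,0).round(1).tolist())
    # plate: white z~12
    m=(box&(S<40)&(V>150)&(abs(W[...,2]-12)<7)).astype(np.uint8)
    nn,l,st,c=cv2.connectedComponentsWithStats(m);i=1+np.argmax(st[1:,4])
    q=np.argwhere(l==i)[:,::-1].astype(np.float32)
    P=np.array([ray(im,u,v,12)[:2] for u,v in q],np.float32)
    print(n,"plate",st[i].tolist(),cv2.minAreaRect(P),cv2.boxPoints(cv2.minAreaRect(P)).round(0).tolist())
E
```

```text
top blue [257, 203, 28, 14, 286] [269.8, 210.9] med [584.0, -131.0, 68.0] topz 100.0 [586.2, -116.3, 96.5]
top yellow [253, 171, 8, 5, 18] [257.0, 173.8] med [703.0, -91.0, 24.0] topz 42.0 [707.3, -101.5, 42.0]
top plate [240, 198, 51, 55, 2064] ((550.949951171875, -113.21392059326172), (147.22723388671875, 160.88438415527344), 89.09457397460938) [[469.0, -186.0], [630.0, -188.0], [633.0, -41.0], [472.0, -38.0]]
scene blue [261, 177, 25, 32, 421] [271.3, 192.4] med [575.0, -132.0, 54.0] topz 97.0 [581.8, -120.9, 94.0]
scene red [211, 180, 3, 2, 4] [212.0, 180.5] med [542.0, 82.0, 52.0] topz 53.0 [542.3, 81.7, 51.4]
scene red [289, 197, 4, 15, 31] [290.5, 202.9] med [541.0, -231.0, 70.0] topz 85.0 [542.0, -231.2, 82.5]
scene yellow [265, 140, 8, 6, 26] [268.9, 142.6] med [746.0, 16.0, 127.0] topz 135.0 [744.6, 14.9, 131.0]
scene yellow [286, 180, 5, 10, 25] [287.0, 185.6] med [703.0, -88.0, 13.0] topz 34.0 [703.1, -87.0, 32.7]
scene plate [226, 193, 61, 35, 930] ((541.468994140625, -119.14688110351562), (153.1309814453125, 156.740478515625), 89.10188293457031) [[462.0, -194.0], [619.0, -197.0], [621.0, -44.0], [464.0, -41.0]]
```

View pics/cropT.png

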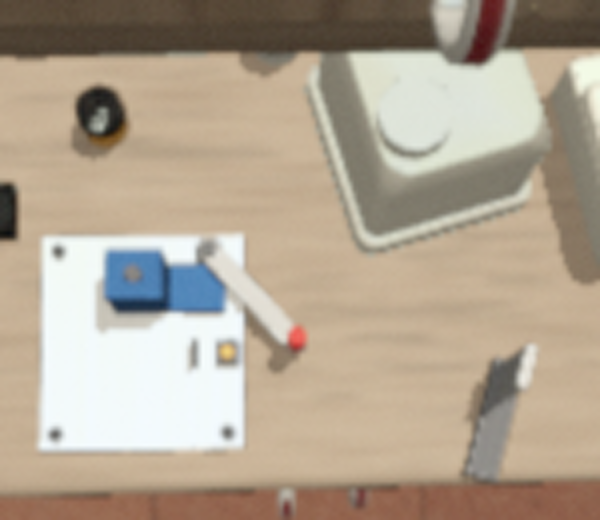

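View pics/cropS.png

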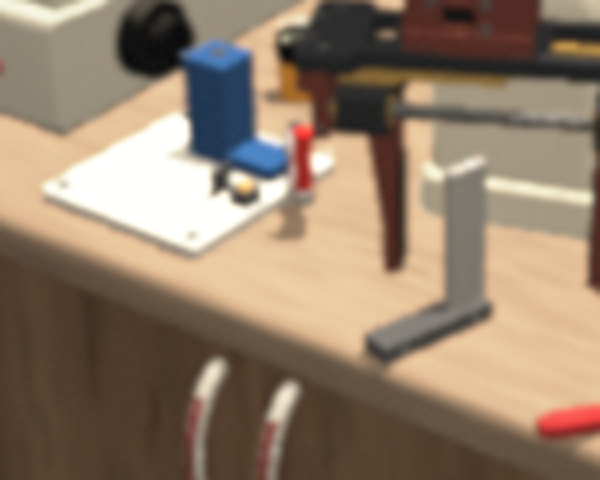

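The top crop shows the plate at (40..243, 235..450), the post at (135,275) and the open bar from the hinge (208,247) to the red pin (297,337). The square runs from its toe (483,478) to its heel (505,360), with the blade top at (530,350..385). The scene crop confirms this, with the pin at (302,160).

```bash
python3 - <<'E'
from h import *
ld=lambda n:dict(np.load(n+"0.npz"))
t,s=ld("top"),ld("scene")
C=lambda u,v,z:ray(t,230+u/4-.4,140+v/4-.4,z)[:2].round(0).tolist()
S=lambda u,v,z:ray(s,215+u/4-.4,165+v/4-.4,z)[:2].round(0).tolist()
print("posttop T",C(135,272,96),"S corners",[S(*p,96) for p in((185,58),(220,72),(253,58),(217,43))])
print("hinge",C(208,247,40),"pin T",C(298,337,84),"S",S(303,130,84))
print("screws plate T",[C(*p,12) for p in((58,251),(228,432),(54,434))],"corners",[C(*p,12) for p in((40,235),(243,235),(244,450),(38,450))])
print("plate S corners",[S(*p,12) for p in((45,187),(195,250),(332,160),(180,118))])
print("blade top T",C(533,347,116),C(525,386,116),"S",S(447,170,116),S(483,160,116))
print("stock S",[S(*p,14) for p in((368,343),(386,358),(490,312),(449,303))],"bottom",[S(*p,0) for p in((388,362),(490,318))])
print("canister",[C(*p,5) for p in((310,85),(370,248),(530,195))],"upper",C(380,185,200),C(545,130,200))
for n,im in(("top",t),("scene",s)):
    W=pts(im);b=(W[...,0]>380)&(W[...,0]<560)&(W[...,1]>-400)&(W[...,1]<-270)
    hsv=cv2.cvtColor(im["pixels"],cv2.COLOR_RGB2HSV);g=hsv[...,1]<60
    m=b&(W[...,2]>9)&(W[...,2]<19)&g
    if n=="scene": m[:, :int(215+360/4)]=0
    P=np.array([ray(im,u,v,14)[:2] for v,u in np.argwhere(m)],np.float32);print(n,"stock",len(P),cv2.minAreaRect(P))
    m2=b&(W[...,2]>108)&(W[...,2]<122)&g
    P=np.array([ray(im,u,v,116)[:2] for v,u in np.argwhere(m2)],np.float32);print(n,"bladetop",len(P),P.mean(0) if len(P) else 0,cv2.minAreaRect(P) if len(P) else 0)
W=pts(t);
b=(W[...,0]>480)&(W[...,1]<-180)&(W[...,1]>-400)&(W[...,2]>125)&(W[...,2]<260);w=W[b];print("can body",np.nanpercentile(w,[1,50,99],axis=0).round(0).tolist())
E
```

```text
posttop T [589.0, -115.0] S corners [[566.0, -103.0], [562.0, -140.0], [594.0, -144.0], [599.0, -106.0]]
hinge [616.0, -164.0] pin T [543.0, -228.0] S [542.0, -231.0]
screws plate T [[619.0, -51.0], [482.0, -176.0], [484.0, -49.0]] corners [[632.0, -38.0], [629.0, -189.0], [468.0, -187.0], [472.0, -37.0]]
plate S corners [[472.0, -42.0], [466.0, -192.0], [624.0, -191.0], [613.0, -51.0]]
blade top T [529.0, -387.0] [503.0, -381.0] S [502.0, -379.0] [526.0, -390.0]
stock S [[438.0, -361.0], [431.0, -381.0], [513.0, -406.0], [507.0, -377.0]] bottom [[445.0, -372.0], [525.0, -398.0]]
canister [[746.0, -242.0], [618.0, -285.0], [657.0, -409.0]] upper [626.0, -280.0] [661.0, -388.0]
top stock 189 ((488.0027770996094, -374.05609130859375), (24.35515785217285, 89.34146881103516), 73.36041259765625)
top bladetop 37 [ 516.27014 -382.86288] ((516.6026000976562, -382.7541809082031), (8.584941864013672, 30.126659393310547), 73.31195831298828)
scene stock 171 ((485.1746520996094, -380.08111572265625), (26.256689071655273, 93.5406265258789), 71.60674285888672)
scene bladetop 42 [ 508.7627 -388.3901] ((508.39617919921875, -388.02838134765625), (18.106639862060547, 39.079315185546875), 80.06422424316406)
can body [[625.0, -390.0, 129.0], [666.0, -315.0, 197.0], [717.0, -257.0, 233.0]]
```

>>> {"method": "step_arm", "body": {
  "plan": [
    [-0.1, 0, 0, 0, 0, 0, 0.98],
    [-0.1, 0, 0, 0, 0, 0, 0.98],
    [-0.1, 0, 0, 0, 0, 0, 0.98],
    [-0.1, 0, 0, 0, 0, 0, 0.98],
    [-0.1, 0.527, -0.673, 0, 0, 0, 0],
    [-0.1, 0.527, -0.673, 0, 0, 0, 0],
    [-0.1, 0.527, -0.673, 0, 0, 0, 0],
    [-0.1, 0.527, -0.673, 0, 0, 0, 0],
    [-0.1, 0.527, -0.673, 0, 0, 0, 0],
    [-0.1, 0.527, -0.673, 0, 0, 0, 0],
    [-0.1, 0.527, -0.673, 0, 0, 0, 0],
    [-0.1, 0.527, -0.673, 0, 0, 0, 0],
    [-0.1, 0.527, -0.673, 0, 0, 0, 0],
    [-0.1, 0.527, -0.673, 0, 0, 0, 0],
    [-0.1, 0, 0, 0, 0, 0, 0]
  ]
}}

```text
t: 1.98
ee_pos: [544.5, -227.0, 222.3]
orientation: [-3.141, 0.019, 0.0]
ft_force: [-0.8, -0.2, -0.4]
width: 39.5
grasp_force: 0.0
```

>>> {"method": "step_arm", "body": {
  "plan": [
    [-0.1, -0.03, 0.04, 0.8, 0, 0, 0],
    [-0.1, 0, 0, 0.8, 0, 0, 0],
    [-0.1, 0, 0, 0.8, 0, 0, 0],
    [-0.1, 0, 0, 0.4, 0, 0, 0],
    [-0.1, 0, 0, 0.4, 0, 0, 0],
    [-0.1, 0, 0, 0.25, 0, 0, 0],
    [-0.1, 0, 0, 0, 0, 0, 0]
  ]
}}

```text
t: 2.85
ee_pos: [541.5, -231.1, 49.7]
orientation: [-3.141, 0.025, 0.001]
ft_force: [0.2, 0.7, -0.1]
width: 39.3
grasp_force: 0.0
```

>>> {"method": "step_arm", "body": {
  "plan": [
    [-0.1, -0.03, -0.11, 0, 0, 0, 0],
    [-0.1, -0.03, -0.11, 0, 0, 0, 0],
    [-0.1, -0.03, -0.11, 0, 0, 0, 0],
    [-0.1, -0.03, -0.11, 0, 0, 0, 0],
    [-0.1, -0.03, -0.11, 0, 0, 0, 0],
    [-0.1, -0.03, -0.11, 0, 0, 0, 0],
    [-0.1, -0.04, -0.11, 0, 0, 0, 0],
    [-0.1, -0.04, -0.11, 0, 0, 0, 0],
    [-0.1, -0.04, -0.11, 0, 0, 0, 0],
    [-0.1, -0.04, -0.11, 0, 0, 0, 0],
    [-0.1, -0.02, -0.11, 0, 0, 0, 0],
    [-0.1, -0.02, -0.11, 0, 0, 0, 0],
    [-0.1, -0.02, -0.11, 0, 0, 0, 0],
    [-0.1, 0, 0, 0, 0, 0, 0]
  ]
}}

```text
t: 4.6
ee_pos: [523.3, -158.6, 50.3]
orientation: [-3.141, 0.024, -0.001]
ft_force: [-0.4, -0.1, 0.7]
width: 39.5
grasp_force: 0.0
```

>>> {"method": "step_arm", "body": {
  "plan": [
    [-0.1, -0.02, -0.08, 0, 0, 0, 0],
    [-0.1, -0.02, -0.08, 0, 0, 0, 0],
    [-0.1, 0, 0, 0, 0, 0, 0]
  ]
}}

```text
t: 4.97
ee_pos: [520.9, -150.8, 50.2]
orientation: [-3.141, 0.024, 0.0]
ft_force: [-0.5, 0.2, -0.3]
width: 39.5
grasp_force: 0.0
```

```bash
python3 - <<'E'
from h import *
print(get_obs()["ft_force"])
ims=[]
for n,(a,b,c,d) in(("top",(230,170,320,260)),("scene",(215,150,335,250))):
    im=vision.get_image(n);np.savez(n+"1.npz",**im)
    ims.append(cv2.resize(im["pixels"][b:d,a:c,::-1],(400,400*(d-b)//(c-a)) ,interpolation=cv2.INTER_CUBIC))
h=max(i.shape[0] for i in ims)
cv2.imwrite("pics/k1.png",np.hstack([cv2.copyMakeBorder(i,0,h-i.shape[0],0,0,cv2.BORDER_CONSTANT) for i in ims]))
E
```

```text
[-0.51805151  0.18988191 -0.25356428]
```

View pics/k1.png

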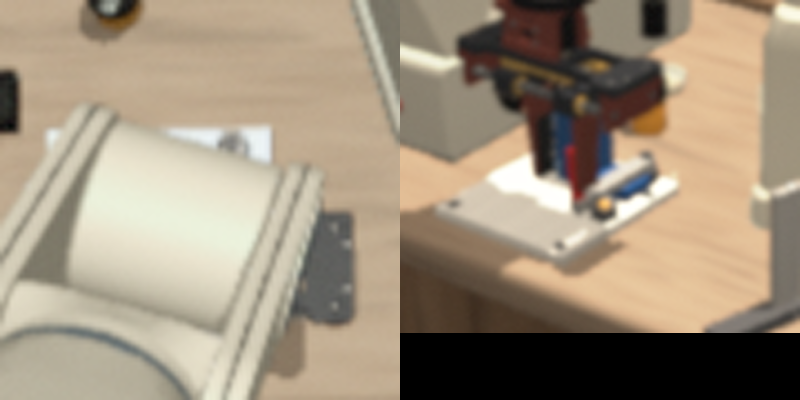

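The scene crop shows the red pin (172,160 in its half) between the fingers and the bar nearly shut. I'll push on until the stop answers.

>>> {"method": "step_arm", "body": {
  "plan": [
    [-0.1, 0, -0.06, 0, 0, 0, 0],
    [-0.1, 0, -0.04, 0, 0, 0, 0],
    [-0.1, 0, 0, 0, 0, 0, 0]
  ]
}}

```text
t: 5.45
ee_pos: [521.0, -149.2, 50.2]
orientation: [3.138, -0.023, 0.001]
ft_force: [-3.9, -19.7, -2.3]
width: 39.8
grasp_force: 9.9
```

>>> {"method": "step_arm", "body": {
  "plan": [
    [-0.1, 0, 0.1, 0, 0, 0, 0],
    [-0.1, 0, 0.04, -0.3, 0, 0, 0],
    [0, 0, 0, -0.8, 0, 0, 0],
    [0.3, 0, 0, -1, 0, 0, 0],
    [0.3, 0, 0, -0.9, 0, 0, 0],
    [0.3, 0, 0.77, 0, 0, 0, 0],
    [0.3, 0, 0.77, 0, 0, 0, 0],
    [0.3, 0, 0.77, 0, 0, 0, 0],
    [0.3, 0, 0.77, 0, 0, 0, 0],
    [0.3, 0, 0.77, 0, 0, 0, 0],
    [0.3, 0, 0.7, 0, 0, 0, 0],
    [0.3, 0, 0, 0, 0, 0, 0.76],
    [0.3, 0, 0, 0, 0, 0, 0.76],
    [0.3, 0, 0, 0, 0, 0, 0.76],
    [0.3, 0, 0, 0, 0, 0, 0]
  ]
}}

```text
t: 7.32
ee_pos: [517.5, -380.4, 201.1]
orientation: [-3.109, 0.451, -0.001]
ft_force: [-0.2, 0.3, 0.5]
width: 57.2
grasp_force: 0.0
```

```bash
python3 - <<'E'
from h import *
im=vision.get_image("top");np.savez("top2.npz",**im);save(im,"k2.png",(230,140,380,270),4)
W=pts(im);hsv=cv2.cvtColor(im["pixels"],cv2.COLOR_RGB2HSV);H,S,V=[hsv[...,i].astype(int) for i in range(3)]
m=((H<8)|(H>172))&(S>120)&(V>90);m[:195]=0;m[240:]=0;m[:,:245]=0;m[:,320:]=0
c=np.argwhere(m);print(len(c),c.mean(0)[::-1] if len(c) else 0, ray(im,*c.mean(0)[::-1],84) if len(c) else 0)
print(get_obs()["ee_pos"].round(1),get_obs()["orientation"].round(3))
E
```

```text
17 [281.05882353 233.11764706] [ 518.59168178 -163.06699604   84.        ]
[ 517.6 -380.4  201. ] [ 3.109e+00 -4.490e-01  1.000e-03]
```

View pics/k2.png

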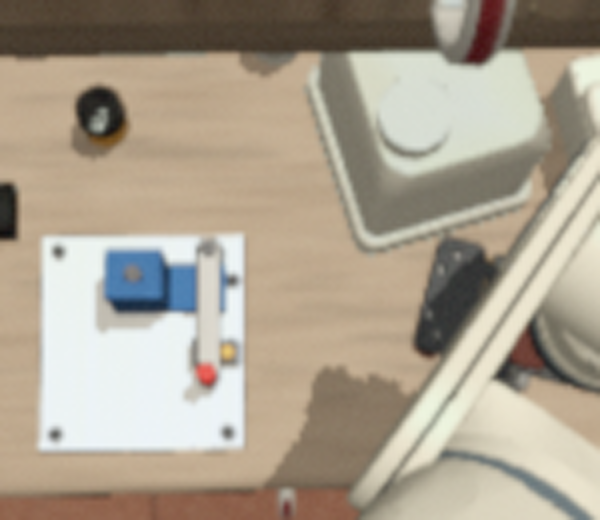

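The bar lies straight from the hinge (208,247) to the pin (206,374), across the blue foot and behind the ball housing (228,352), so the keeper is shut. Next is the square.

>>> {"method": "step_arm", "body": {
  "plan": [
    [0.3, -0.05, 0.05, 0.6, 0, 0, 0],
    [0.3, 0, 0, 0.7, 0, 0, 0],
    [0.3, 0, 0, 0.7, 0, 0, 0],
    [0.3, 0, 0, 0.7, 0, 0, 0],
    [0.3, 0, 0, 0.4, 0, 0, 0],
    [0.3, 0, 0, 0.28, 0, 0, 0],
    [0.3, 0, 0, 0, 0, 0, 0],
    [-1, 0, 0, 0, 0, 0, 0],
    [-1, 0, 0, 0, 0, 0, 0],
    [-1, 0, 0, 0, 0, 0, 0],
    [-1, 0, 0, 0, 0, 0, 0],
    [-1, 0, 0, 0, 0, 0, 0],
    [-1, 0, 0, 0, 0, 0, 0]
  ]
}}

```text
t: 9.0
ee_pos: [514.3, -382.4, 31.2]
orientation: [-3.109, 0.453, -0.0]
ft_force: [-0.8, 0.1, 0.6]
width: 7.9
grasp_force: 30.0
```

>>> {"method": "step_arm", "body": {
  "plan": [
    [-1, 0, 0, -0.3, 0, 0, 0],
    [-1, 0, 0, -0.6, 0, 0, 0],
    [-1, 0, 0, -0.7, 0, 0, 0],
    [-1, 0, 0, -0.4, 0, 0, 0],
    [-1, 0, 0, 0, 0, 0, -0.75],
    [-1, 0, 0, 0, 0, 0, -0.76],
    [-1, 0, 0, 0, 0, 0, -0.75],
    [-1, 0.014, -0.5, 0, 0, 0, 0],
    [-1, 0.014, -0.67, 0, 0, 0, 0],
    [-1, 0.014, -0.67, 0, 0, 0, 0],
    [-1, 0.014, -0.67, 0, 0, 0, 0],
    [-1, 0.014, -0.67, 0, 0, 0, 0],
    [-1, 0.014, -0.67, 0, 0, 0, 0],
    [-1, 0.014, -0.67, 0, 0, 0, 0],
    [-1, 0.014, -0.5, 0, 0, 0, 0],
    [-1, 0, -0.36, 0, 0, 0, 0],
    [-1, 0, 0, 0, 0, 0, 0],
    [-1, 0, 0, 0, 0, 0, 0]
  ]
}}

```text
t: 11.25
ee_pos: [524.8, -113.8, 131.3]
orientation: [3.141, -0.029, 0.0]
ft_force: [0.5, 0.4, -1.9]
width: 7.7
grasp_force: 30.0
```

```bash
python3 - <<'E'
from h import *
ims=[]
for n,(a,b,c,d) in(("top",(230,170,320,260)),("scene",(215,140,315,240))):
    im=vision.get_image(n);np.savez(n+"3.npz",**im)
    ims.append(cv2.resize(im["pixels"][b:d,a:c,::-1],(400,400) ,interpolation=cv2.INTER_CUBIC))
cv2.imwrite("pics/k3.png",np.hstack(ims))
o=get_obs();print(o["ee_pos"].round(1),R.from_rotvec(o["orientation"]).as_matrix().round(4).tolist(),o["ft_force"].round(2),o["moment"].round(3))
E
```

```text
[ 524.8 -114.2  131.2] [[0.9998, -0.0191, 0.0001], [-0.0191, -0.9998, -0.0001], [0.0001, 0.0001, -1.0]] [ 0.25 -0.62 -1.73] [ 0.022  0.061 -0.028]
```

View pics/k3.png

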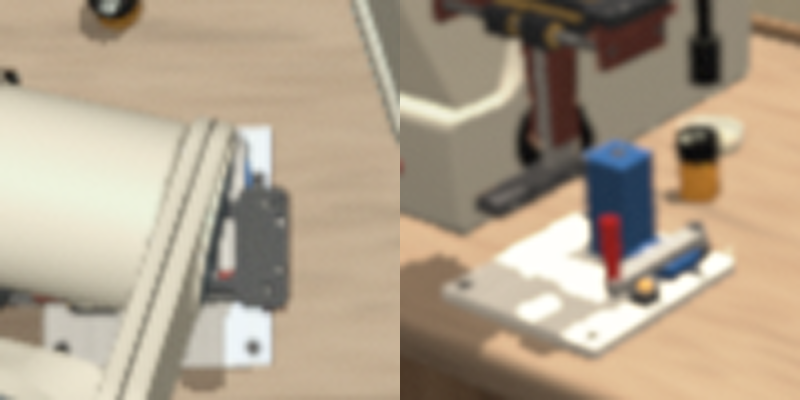

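The square is held level, its stock running (480..580, 200..160) in the scene half, and it is clear of the pin and the post. I'll lower it now.

>>> {"method": "step_arm", "body": {
  "plan": [
    [-1, 0, 0, 0.5, 0, 0, 0],
    [-1, 0, 0, 0.5, 0, 0, 0],
    [-1, 0, 0, 0.4, 0, 0, 0],
    [-1, 0, 0, 0.24, 0, 0, 0],
    [-1, 0, 0, 0.06, 0, 0, 0],
    [-1, 0, 0, 0.02, 0, 0, 0],
    [-1, 0, 0, 0, 0, 0, 0],
    [-1, 0, 0, 0, 0, 0, 0]
  ]
}}

```text
t: 12.35
ee_pos: [525.1, -113.6, 45.7]
orientation: [3.141, -0.028, 0.002]
ft_force: [0.0, -0.1, -0.4]
width: 8.0
grasp_force: 30.0
```

>>> {"method": "step_arm", "body": {
  "plan": [
    [-1, 0, 0, 0.02, 0, 0, 0],
    [-1, 0, 0, 0.02, 0, 0, 0],
    [-1, 0, 0, 0, 0, 0, 0],
    [-1, 0, 0, 0, 0, 0, 0]
  ]
}}

```text
t: 12.85
ee_pos: [524.8, -113.6, 43.2]
orientation: [3.141, -0.028, 0.0]
ft_force: [1.4, -0.2, -1.1]
width: 8.1
grasp_force: 30.0
```

```bash
python3 - <<'E'
from h import *
o=get_obs();print(o["ee_pos"].round(1),o["orientation"].round(4),o["ft_force"].round(2),o["moment"].round(3))
E
```

```text
[ 524.8 -113.6   43.2] [ 3.1414e+00 -2.8300e-02  2.0000e-04] [ 1.45 -0.18 -1.13] [-0.016 -0.022 -0.011]
```

>>> {"method": "step_arm", "body": {
  "plan": [
    [-1, 0, 0, 0.02, 0, 0, 0],
    [-1, 0, 0, 0, 0, 0, 0],
    [-1, 0, 0, 0, 0, 0, 0]
  ]
}}

```text
t: 13.22
ee_pos: [525.1, -113.6, 43.2]
orientation: [3.141, -0.028, 0.001]
ft_force: [-2.5, 1.0, 9.9]
width: 7.9
grasp_force: 30.0
```

>>> {"method": "step_arm", "body": {
  "plan": [
    [-1, 0, 0, -0.016, 0, 0, 0],
    [-1, 0.12, 0, 0, 0, 0, 0],
    [-1, 0.16, 0, 0, 0, 0, 0],
    [-1, 0.12, 0, 0, 0, 0, 0],
    [-1, 0.06, 0, 0, 0, 0, 0],
    [-1, 0.03, 0, 0, 0, 0, 0],
    [-1, 0, 0, 0, 0, 0, 0],
    [-1, 0, 0, 0, 0, 0, 0]
  ]
}}

```text
t: 14.22
ee_pos: [550.1, -114.0, 43.2]
orientation: [3.141, -0.028, 0.001]
ft_force: [0.3, 0.6, 4.7]
width: 7.9
grasp_force: 30.0
```

```bash
python3 - <<'E'
from h import *
for f in("top0","top2"):
    t=dict(np.load(f+".npz"));W=pts(t);hsv=cv2.cvtColor(t["pixels"],cv2.COLOR_RGB2HSV);H,S,V=[hsv[...,i].astype(int) for i in range(3)]
    m=(H>95)&(H<125)&(S>100)&(W[...,2]>85)&(W[...,2]<105)
    q=np.argwhere(m);q=q[(q[:,0]>195)&(q[:,0]<225)&(q[:,1]>245)&(q[:,1]<290)]
    P=np.array([ray(t,u,v,96)[:2] for v,u in q],np.float32);print(f,cv2.minAreaRect(P))
im=vision.get_image("scene");np.savez("scene4.npz",**im);save(im,"k4.png",(235,150,315,220),8)
o=get_obs();print(o["ee_pos"].round(1),o["orientation"].round(4),o["ft_force"].round(2),o["moment"].round(3))
E
```

```text
top0 ((586.95068359375, -115.86893463134766), (36.3048095703125, 30.846311569213867), 88.87303924560547)
top2 ((586.95068359375, -115.86893463134766), (36.3048095703125, 30.846311569213867), 88.87303924560547)
[ 550.1 -114.    43.2] [ 3.1413e+00 -2.8100e-02  1.3000e-03] [0.41 0.53 5.  ] [0.086 0.298 0.039]
```

View pics/k4.png

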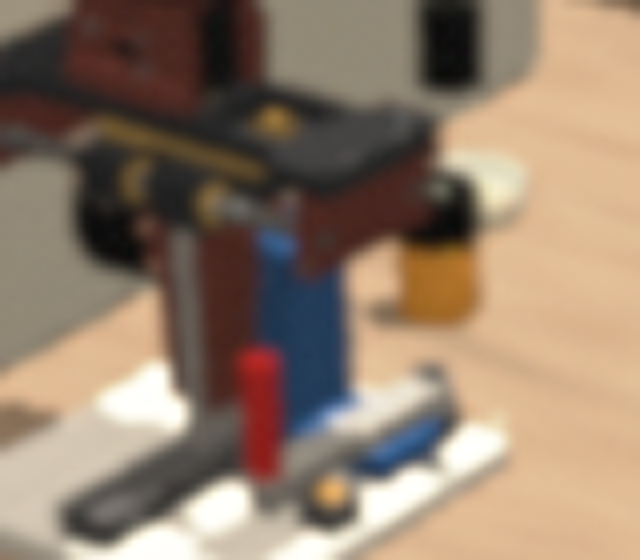

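The scene crop shows the stock flat on the plate, the blade about to meet the post and the bar shut. I'll check the post's left edge at sub-pixel level, then press in.

```bash
python3 - <<'E'
from h import *
t=dict(np.load("top2.npz"));p=t["pixels"].astype(float)
r=p[...,0]  # red: low on blue, high on white
for v in(205,206,207,208,209,210):
    row=r[v];seg=row[245:300];print(v,seg[5:50:1].astype(int).tolist()[:30])
for u in (256,256.5,272): print(u,ray(t,u,207,96)[:2])
# 40% crossing of left edge
for v in(205,206,207,208,209):
    s=r[v,248:264];lo,hi=s.min(),s[:4].mean();x=np.where(s<(lo+hi)/2)[0][0]
    u=248+x-1+(s[x-1]-(lo+hi)/2)/(s[x-1]-s[x]);print(v,u.round(2),ray(t,u,v,96)[1].round(1))
E
```

```text
205 [236, 236, 237, 236, 235, 217, 137, 82, 75, 75, 78, 82, 85, 86, 80, 80, 76, 74, 75, 73, 75, 144, 198, 203, 203, 203, 203, 202, 190, 181]
206 [236, 237, 236, 237, 235, 216, 134, 82, 76, 79, 80, 98, 114, 112, 97, 80, 78, 76, 75, 69, 58, 86, 128, 136, 136, 136, 136, 135, 134, 167]
207 [236, 237, 237, 237, 235, 217, 136, 83, 78, 79, 88, 113, 131, 130, 115, 87, 80, 78, 74, 68, 54, 43, 65, 81, 86, 85, 88, 85, 94, 158]
208 [237, 237, 236, 236, 234, 214, 136, 79, 78, 79, 86, 111, 129, 129, 122, 98, 77, 77, 76, 72, 54, 36, 53, 76, 80, 78, 81, 78, 92, 158]
209 [236, 236, 236, 235, 228, 198, 123, 80, 74, 76, 78, 95, 121, 124, 112, 82, 77, 76, 74, 73, 57, 38, 53, 76, 78, 80, 78, 79, 88, 158]
210 [237, 237, 236, 230, 211, 179, 114, 80, 79, 77, 73, 82, 95, 101, 88, 74, 76, 77, 77, 71, 57, 41, 55, 77, 75, 77, 80, 80, 90, 157]
256 [591.54863637 -95.24649178]
256.5 [591.52089455 -96.62338825]
272 [ 590.65928846 -139.38706148]
205 255.77 -94.6
206 255.73 -94.5
207 255.74 -94.5
208 255.73 -94.5
209 255.57 -94.1
```

>>> {"method": "step_arm", "body": {
  "plan": [
    [-1, 0.02, 0, 0, 0, 0, 0],
    [-1, 0.02, 0, 0, 0, 0, 0],
    [-1, 0.02, 0, 0, 0, 0, 0],
    [-1, 0, 0, 0, 0, 0, 0],
    [-1, 0, 0, 0, 0, 0, 0]
  ]
}}

```text
t: 14.9
ee_pos: [552.9, -114.1, 43.2]
orientation: [3.141, -0.028, 0.001]
ft_force: [-1.4, -0.3, 5.4]
width: 7.6
grasp_force: 30.0
```

>>> {"method": "step_arm", "body": {
  "plan": [
    [-1, 0.02, 0, 0, 0, 0, 0],
    [-1, 0.02, 0, 0, 0, 0, 0],
    [-1, 0, 0, 0, 0, 0, 0],
    [-1, 0, 0, 0, 0, 0, 0]
  ]
}}

```text
t: 15.4
ee_pos: [554.3, -114.1, 43.2]
orientation: [3.141, -0.028, -0.001]
ft_force: [-3.9, 0.1, 8.2]
width: 7.7
grasp_force: 30.0
```

>>> {"method": "step_arm", "body": {
  "plan": [
    [-1, 0.02, 0, 0, 0, 0, 0],
    [-1, 0.01, 0, 0.01, 0, 0, 0],
    [-1, 0, 0, 0, 0, 0, 0],
    [-1, 0, 0, 0, 0, 0, 0]
  ]
}}

```text
t: 15.9
ee_pos: [554.4, -114.1, 43.0]
orientation: [-3.141, 0.028, 0.005]
ft_force: [-9.1, -1.1, 16.6]
width: 7.9
grasp_force: 30.0
```

```bash
python3 - <<'E'
from h import *
o=get_obs();print(o["ee_pos"].round(1),R.from_rotvec(o["orientation"]).as_matrix().round(4).tolist(),o["ft_force"].round(2),o["moment"].round(3))
E
```

```text
[ 554.4 -114.1   43. ] [[0.9998, -0.0177, -0.0032], [-0.0177, -0.9998, 0.0002], [-0.0032, -0.0002, -1.0]] [-9.13 -1.1  16.62] [-0.131  1.357  0.048]
```

>>> {"method": "step_arm", "body": {
  "plan": [
    [-1, 0, 0, 0, 0, -0.05, 0],
    [-1, 0, 0, 0, 0, -0.05, 0],
    [-1, 0, 0, 0, 0, 0, 0],
    [-1, 0, 0, 0, 0, 0, 0]
  ]
}}

```text
t: 16.4
ee_pos: [554.5, -114.1, 42.7]
orientation: [-3.141, 0.028, 0.024]
ft_force: [-7.9, -0.7, 12.5]
width: 8.0
grasp_force: 30.0
```

```bash
cat > o.py <<'E'
from h import *
o=get_obs();print(o["t"],o["ee_pos"].round(2),R.from_rotvec(o["orientation"]).as_matrix().round(4).tolist(),o["ft_force"].round(2),o["moment"].round(3),o["width"],o["grasp_force"])
E
python3 o.py
```

```text
16.4 [ 554.47 -114.1    42.69] [[0.9997, -0.0178, -0.015], [-0.0178, -0.9998, 0.0004], [-0.015, -0.0002, -0.9999]] [-7.88 -0.7  12.47] [-0.141  1.021 -0.006] 7.963745252899409 29.99989002943039
```

>>> {"method": "step_arm", "body": {
  "plan": [
    [-1, -0.06, 0, 0, 0, 0, 0],
    [-1, -0.04, 0, 0, 0, 0, 0],
    [-1, 0.01, 0, 0, 0, 0, 0],
    [-1, 0, 0, 0, 0, 0, 0],
    [-1, 0, 0, 0, 0, 0, 0]
  ]
}}

```text
t: 17.02
ee_pos: [551.7, -114.1, 42.7]
orientation: [3.141, -0.028, -0.018]
ft_force: [-0.6, -1.1, 5.7]
width: 8.1
grasp_force: 30.0
```

```bash
python3 o.py
```

```text
17.025 [ 551.65 -114.1    42.69] [[0.9998, -0.0178, -0.0117], [-0.0178, -0.9998, 0.0001], [-0.0117, 0.0002, -0.9999]] [-0.64 -1.06  5.68] [-0.009  0.429 -0.015] 8.143743549579783 30.000003576278687
```

>>> {"method": "step_arm", "body": {
  "plan": [
    [-1, 0, 0, 0, 0, 0.05, 0],
    [-1, 0, 0, 0, 0, 0.03, 0],
    [-1, 0, 0, 0, 0, 0, 0],
    [-1, 0, 0, 0, 0, 0, 0]
  ]
}}

```text
t: 17.52
ee_pos: [552.0, -114.1, 42.7]
orientation: [3.141, -0.028, -0.002]
ft_force: [2.3, 0.2, 5.7]
width: 7.6
grasp_force: 30.0
```

```bash
python3 o.py
```

```text
17.525 [ 551.98 -114.15   42.74] [[0.9998, -0.0179, -0.0015], [-0.0179, -0.9998, -0.0002], [-0.0015, 0.0002, -1.0]] [2.28 0.19 5.68] [0.026 0.315 0.066] 7.618643132218723 29.999949038028717
```

The square's pitch in the grip is doubtful. I'll release it on the plate so that it settles flat, then regrip it lower with the tool upright.

>>> {"method": "step_arm", "body": {
  "plan": [
    [-1, -0.01, 0, -0.01, 0, 0, 0],
    [-1, 0, 0, 0, 0, 0, 0],
    [-0.3, 0, 0, 0, 0, 0, 0],
    [-0.3, 0, 0, 0, 0, 0, 0],
    [-0.3, 0, 0, 0, 0, 0, 0],
    [-0.3, 0, 0, 0, 0, 0, 0]
  ]
}}

```text
t: 18.27
ee_pos: [550.7, -114.0, 43.0]
orientation: [-3.141, 0.028, 0.004]
ft_force: [-1.0, 0.4, -0.3]
width: 30.9
grasp_force: 0.0
```

```bash
python3 o.py
```

```text
18.275 [ 550.68 -113.99   42.99] [[0.9998, -0.018, -0.0025], [-0.018, -0.9998, 0.0001], [-0.0025, -0.0, -1.0]] [-0.97  0.36 -0.34] [0.043 0.034 0.015] 30.904636210347096 0.0
```

>>> {"method": "step_arm", "body": {
  "plan": [
    [-0.3, 0, 0, 0.1, 0, 0.02, 0],
    [-0.3, 0, 0, 0.08, 0, 0, 0],
    [-0.3, 0, 0, 0, 0, 0, 0],
    [-1, 0, 0, 0, 0, 0, 0],
    [-1, 0, 0, 0, 0, 0, 0],
    [-1, 0, 0, 0, 0, 0, 0],
    [-1, 0, 0, 0, 0, 0, 0],
    [-1, 0, 0, 0, 0, 0, 0]
  ]
}}

```text
t: 19.27
ee_pos: [550.8, -114.0, 34.1]
orientation: [3.141, -0.028, 0.0]
ft_force: [0.9, 0.1, 0.8]
width: 7.8
grasp_force: 30.0
```

```bash
python3 o.py
```

```text
19.275 [ 550.82 -114.04   34.15] [[0.9998, -0.0181, 0.0002], [-0.0181, -0.9998, -0.0], [0.0002, 0.0, -1.0]] [0.88 0.07 0.84] [0.067 0.033 0.006] 7.849019805365228 29.999931156635284
```

>>> {"method": "step_arm", "body": {
  "plan": [
    [-1, 0.04, 0, 0, 0, 0, 0],
    [-1, 0.03, 0, 0, 0, 0, 0],
    [-1, 0.01, 0, 0.01, 0, 0, 0],
    [-1, 0, 0, 0, 0, 0, 0],
    [-1, 0, 0, 0, 0, 0, 0]
  ]
}}

```text
t: 19.9
ee_pos: [555.1, -114.1, 34.1]
orientation: [3.141, -0.028, 0.001]
ft_force: [-1.0, -1.2, 7.3]
width: 7.6
grasp_force: 30.0
```

```bash
python3 o.py
```

```text
19.9 [ 555.14 -114.14   34.14] [[0.9998, -0.018, 0.0006], [-0.018, -0.9998, -0.0001], [0.0006, 0.0001, -1.0]] [-0.96 -1.18  7.34] [ 0.098  0.392 -0.007] 7.6473151116292515 29.99998301267624
```

>>> {"method": "step_arm", "body": {
  "plan": [
    [-1, 0.02, 0, 0, 0, 0, 0],
    [-1, 0.01, 0, 0, 0, -0.02, 0],
    [-1, 0, 0, 0, 0, 0, 0],
    [-1, 0, 0, 0, 0, 0, 0]
  ]
}}

```text
t: 20.4
ee_pos: [555.2, -114.1, 34.0]
orientation: [-3.141, 0.028, 0.007]
ft_force: [-6.3, 0.7, 11.3]
width: 8.1
grasp_force: 30.0
```

```bash
python3 o.py
```

```text
20.4 [ 555.15 -114.14   34.01] [[0.9998, -0.0178, -0.0044], [-0.0178, -0.9998, 0.0002], [-0.0044, -0.0001, -1.0]] [-6.32  0.69 11.27] [-0.072  0.754 -0.033] 8.131585712369379 30.000025033950806
```

>>> {"method": "step_arm", "body": {
  "plan": [
    [-1, 0.01, 0, 0, 0, 0.03, 0],
    [-1, 0.01, 0, 0, 0, 0.02, 0],
    [-1, 0, 0, 0, 0, 0, 0],
    [-1, 0, 0, 0, 0, 0, 0]
  ]
}}

```text
t: 20.9
ee_pos: [555.4, -114.1, 34.0]
orientation: [-3.141, 0.028, 0.0]
ft_force: [-7.8, -0.9, 13.6]
width: 8.1
grasp_force: 30.0
```

```bash
python3 o.py
```

```text
20.9 [ 555.42 -114.15   33.98] [[0.9998, -0.0177, -0.0001], [-0.0177, -0.9998, 0.0002], [-0.0001, -0.0002, -1.0]] [-7.78 -0.93 13.64] [-0.192  1.508 -0.021] 8.068972502282461 29.999915063381195
```

>>> {"method": "step_arm", "body": {
  "plan": [
    [-1, 0.02, 0, 0, 0, 0.01, 0],
    [-1, 0.01, 0, 0, 0, 0.01, 0],
    [-1, 0, 0, 0, 0, 0, 0],
    [-1, 0, 0, 0, 0, 0, 0],
    [-1, 0, 0, 0, 0, 0, 0]
  ]
}}

```text
t: 21.52
ee_pos: [555.4, -114.1, 34.0]
orientation: [-3.141, 0.028, 0.001]
ft_force: [-12.4, -1.3, 18.5]
width: 7.8
grasp_force: 30.0
```

```bash
python3 o.py; python3 - <<'E'
from h import *
im=vision.get_image("scene");save(im,"k5.png",(225,140,315,220),8);np.savez("scene5.npz",**im)
E
python3 o.py
```

```text
21.525 [ 555.44 -114.12   33.96] [[0.9998, -0.0175, -0.0005], [-0.0175, -0.9998, 0.0004], [-0.0005, -0.0004, -1.0]] [-12.43  -1.3   18.51] [-0.411  2.133  0.031] 7.758477502758405 29.999991953372955
21.575 [ 555.45 -114.12   33.99] [[0.9998, -0.0175, -0.0004], [-0.0175, -0.9998, 0.0004], [-0.0004, -0.0004, -1.0]] [-12.94  -1.6   17.62] [-0.412  2.131  0.013] 7.816928405243617 29.999980330467224
```

View pics/k5.png

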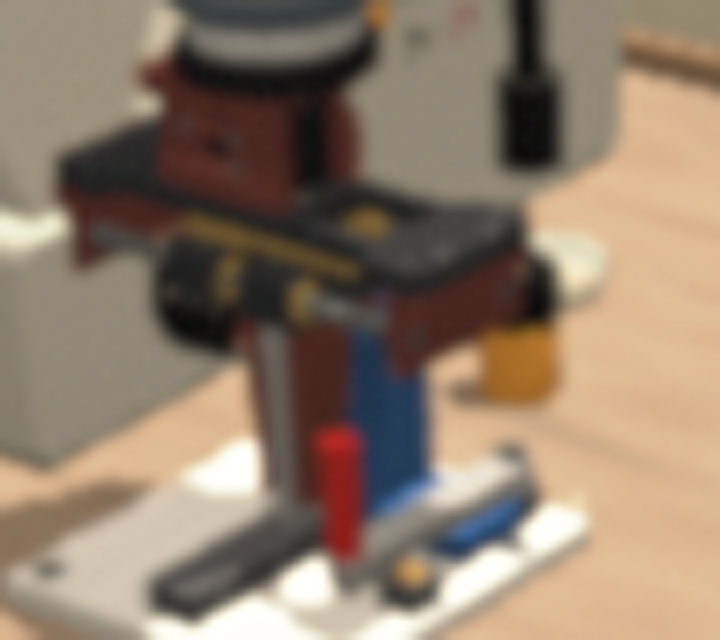

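The scene crop shows the stock flat on the plate (160..330, 600..520), the blade against the post, and the bar shut with its pin at (340,490). The forces are steady at about 12 N into the post and 18 N down, and the tool is upright.

```bash
python3 -c "
from workcell import ctrl
print(ctrl.close_job())"
```

```text
the job is handed in; nothing more can be done
None
```

I handed the job in at about 21.6 s: the keeper bar is shut across the foot, and the square is still gripped and pressed into the corner at about 12 N against the post and 18 N down; flatness was judged from forces and tool angle, and the canister, bottle and screwdriver were not touched.

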